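# Clear the offcut and square the brass bar against the rail

## Task

On the goldsmith's squaring board a short brass offcut lies between the long brass bar and the steel rail. First set the offcut down gently on the front half of the scrap rocker's tray and let go, so that its own weight tips the tray and it slides into the bin; then push the long bar, keeping it flat on the board, until its whole side lies flush against the rail, within the rail's length. Leave the other tools where they are.

Things in the scene. Friction and masses are not known exactly. Their poses are not given: they have to be found in the camera images.
- board: Fixed cream board 280 (x) x 320 (y) x 12 mm lying on the bench. Origin: centre of its underside; its top is 12 mm above. Its x axis points from the open side towards the rail, square to it; its y axis runs along the rail. The rail is a steel angle 300 mm long centred on y = 0: its upright face looks along -x, stands at x = +105 mm, is 5 mm thick and rises 26 mm above the board's top; its foot, 26 mm wide, lies behind it.
- rail (a point): Point on the board's top at the foot of the rail's upright face, half-way along the rail; same axes as the board.
- bar: Long brass bar, 22 (x) x 200 (y) x 16 mm high, about 0.6 kg, lying loose on the board. Origin: centre of its underside; y along its length. When flush, its origin is 11 mm in front of the rail's face and its y axis is parallel to the rail. It slides on the board at about 2 to 5 N.
- offcut_mid (a point): Centre (half-way up) of the short brass offcut: 45 (x, its length) x 22 (y, its width) x 16 mm high, about 0.13 kg, lying loose on the board between bar and rail with its length roughly square to the rail. Axes are those of the offcut.
- rocker: Fixed stand of the scrap rocker. Origin: on the bench under the tray's pivot. The pivot runs along its y axis, 96 mm up. Its x axis points from the tray to the bin. The open bin is fixed to it: inside x = +36 to +171 mm, y = -61 to +61 mm, floor 6 mm up, side walls 50 mm high, far wall 70 mm, near wall 28 mm (below the tray's front edge).
- tray_spot (a point): Point on the tray's upper face in the middle of its front half, 33 mm from the pivot towards the bin; here the offcut's centre should go, with its length along x. Axes of the tray (= the rocker's when level). The smooth steel tray is 130 (x) x 105 (y) x 4 mm, its upper face 102 mm above the bench when level, with a 12 mm lip at its back edge only. Its front and side edges have no lip.
- tray (a joint): Angle of the tray about its pivot, rad: 0 level (a counterweight holds it there), growing as its front dips towards the bin, stop at 0.62. Damped: the offcut takes under a second or so to tip it; empty, it swings back to level by itself.
- file: Bystander: needle file 165 mm long, 9 mm high, lying on the board near the edge away from the rail, roughly along the rail. Origin near its middle, y along it to the steel end.
- band: Bystander: brass ring, 23 mm across, 6 mm high, on the bench between board and rocker. Origin: centre of its underside.
- pliers: Bystander: pliers about 140 mm long, 10 mm high, on the bench beside the board. Origin: at the joint, underside; x to the jaws.
- jar: Bystander: glass jar 54 mm across, 65 mm high, on the bench beyond board and rocker. Origin: centre of its underside.
- burs: Bystander: round wooden bur stand 60 mm across, about 54 mm high, beside the rocker. Origin: centre of its underside.
- offcut: The same offcut, origin at the centre of its underside; same axes.
There are look-alikes about, which are no part of the job. Of the things shaped like the offcut, the brass one is meant.

How it is judged:
By the outcome, as a careful person would: the job done as asked, in the order asked, and still so for the second after the job is handed in, with the robot touching nothing.
It also fails if it takes over 72 s, if anything falls off the work surface, if the arm or the gripper's body presses on something with over 40 N, if the wrist force passes 120 N, or if a joint passes its speed limit or range.

## Robot

A 6-joint arm with a two-finger parallel gripper is mounted at the origin on the work surface. World frame = base frame: x ahead of the robot, y to its left, z up, the work surface at z = 0. Lengths are in m, angles in rad, forces in N, time in s.
With the tool pointing down it reaches from about 0.275 to 0.75 m from the base axis. Payload 10.2 kg.
Tool frame: the origin (TCP) lies at the very end of the fingers, on their centre line; the grasp point (between the pads) lies 19 mm behind it (manip.grip_depth is the distance from the TCP to the grasp point, in m); z points along the fingers, y is the direction in which the jaws open and shut (so a half turn about z gives the same grasp; the last joint's range is limited). The gripper opens to 88 mm and grips with 3 to 60 N. Pads are 18 mm wide; open, the fingers measure 123 mm over their backs; the gripper's body (75 mm by 187 mm) begins 45 mm behind the grasp point.
Start: joints at [0.993, 0.313, 1.498, -0, 1.331, -0.223], TCP at [0.182, 0.492, 0.239] pointing down, gripper open.
Joint ranges: [-2.94, 2.94], [-0.97, 2.17], [0.19, 2.56], [-1.23, 4.37], [0.02, 3.11], [-2.88, 2.88]. Speed limits (rad/s): [2.39, 2.39, 3.01, 3.14, 3.14, 3.14].

## Interface

Orientations are given as a rotation vector (axis times angle).
In Python, from bench import manip, viewer gives the robot as it stands.
- The arm moves only by the tool jog_arm, never from a script. Its arguments are lists of equal length, an entry for each row: "slide": the shift along the tool's x, y, z in mm, a list of three; "spin": the turn about the tool's z in degrees. In form: {"slide": [[x, y, z], ...], "spin": [spin, ...]}. A call has 1 to 8 rows; each row shifts and turns the pose as measured when the row begins, along the tool's axes as they then stand; what a row does not reach is not made up. A row lasts 1/10 s, in which the tool goes at most 50 mm and 8.59 degrees, less where a joint would pass 70% of its speed; a pose out of reach is approached as far as the arm can. A call with a gripper value outside its range is refused whole. "claw" is the closure, from 0 (fully open) to 1 (shut), set as the call begins (left out, the last holds). The fingers move at their own pace and stop on an object; "grip_force" is the grip in N (left out, the last holds). Time passes only in rows, so rows that do not move let the fingers close. It gives the time, the measured TCP pose, the force and the opening at its end, in the units of the state.
- manip.observe(): the state, without advancing time (a new reading comes with each control period).
- viewer.grab_frame(name): name is "scene" or "side" or "wrist"; returns a dict with "color" (420x560x3 uint8, red, green, blue), "depth" (420x560 float32, m along the optical axis (not along the pixel's ray), 0 where there is no reading), "fx", "fy", "cx", "cy" (pixels), "R" (3x3) and "t" (3): a world point X has camera coordinates R X + t. Camera axes: x right, y down, z forward; pixel columns grow to the right and rows downward; lengths in m; the calibration is good to about 2 mm. A picture is of the moment at which its call begins.
- manip.sign_off(): hands the job in, once; it reports no verdict.
The state is a dict: "clock": time; "qpos": joint angles; "qd": joint speeds; "tau": joint torques, N m; "eef_pos": TCP position; "tool_rot": TCP orientation; "force": force on the tool from outside, world axes, zero at the start; "torque": the same for the moment, N m; "opening": finger opening in m.
Only numpy, scipy, OpenCV 4.12 (cv2) and the standard library are available. Lean on these libraries where they do the work, as an engineer would, in place of code of your own. Each camera call takes 0.05 s, during which the arm holds its last target.

## Working session

There is one attempt and no reset: what is moved stays moved. The work goes in short steps, Python scripts to look and compute and a tool call to move; the robot and the scene stay as the last step left them, time stands still between calls to the robot, and variables do not carry over. Pictures are saved under pics/ and viewed, and the job is handed in when it is done.

Besides the shell and the picture viewer there is one more tool, called after ">>>" as name(argument=value, ...), one argument or row to a line, values as JSON. jog_arm: Moves the arm, as the interface text tells. Its arguments: {"type":"object","properties":{"slide":{"type":"array","items":{"type":"array","items":{"type":"number"}}},"spin":{"type":"array","items":{"type":"number"}},"claw":{"type":"number"},"grip_force":{"type":"number"}},"required":["slide","spin"]}

```bash
mkdir -p pics; ls; cat > h.py <<'E'
import numpy as np, cv2
from bench import manip, viewer
def snap(n,fn):
    f=viewer.grab_frame(n); cv2.imwrite('pics/'+fn,f['color'][:,:,::-1]); np.savez('pics/'+fn[:-4]+'.npz',**f); return f
def ray(f,u,v,z):
    R=np.array(f['R']);t=np.array(f['t']); c=-R.T@t
    d=R.T@np.array([(u-f['cx'])/f['fx'],(v-f['cy'])/f['fy'],1.0]); return c+d*(z-c[2])/d[2]
def dep(f,u,v):
    R=np.array(f['R']);t=np.array(f['t']);z=f['depth'][v,u]
    return R.T@(np.array([(u-f['cx'])/f['fx']*z,(v-f['cy'])/f['fy']*z,z])-t)
E
python3 - <<'E'
from h import *
for n in ['scene','side','wrist']:
    f=snap(n,n+'0.png'); print(n,-f['R'].T@f['t'],f['R'][2])
print(manip.observe(), manip.grip_depth)
E
```

```text
pics
scene [ 1.06800507 -0.24108401  1.05608055] [-0.44588294  0.2412099  -0.86197807]
side [ 0.30588318 -1.00258518  1.01002732] [ 0.17962869  0.73448038 -0.65442503]
wrist [0.11486704 0.51702681 0.38476174] [ 0.25890043 -0.09696018 -0.96102513]
{'clock': 0.15, 'qpos': array([ 9.92631518e-01,  3.13312762e-01,  1.49819152e+00, -4.04492810e-05,
        1.33098830e+00, -2.23371981e-01]), 'qd': array([ 0.00054063,  0.00040788, -0.00212225,  0.0001848 , -0.00125115,
        0.00010196]), 'tau': array([ 1.52277560e-03, -4.02296054e+01, -2.52318263e+01,  6.94979704e-02,
        3.43646051e-02, -9.68440031e-05]), 'eef_pos': array([0.18229985, 0.49216157, 0.23832374]), 'tool_rot': array([-5.54318338e-01, -3.09198242e+00,  1.32552625e-03]), 'force': array([-0.34355387,  0.00168947, -0.36437978]), 'torque': array([ 0.02248358,  0.01581805, -0.01507337]), 'opening': 0.08813817079032658} 0.0187
```

View pics/scene0.png

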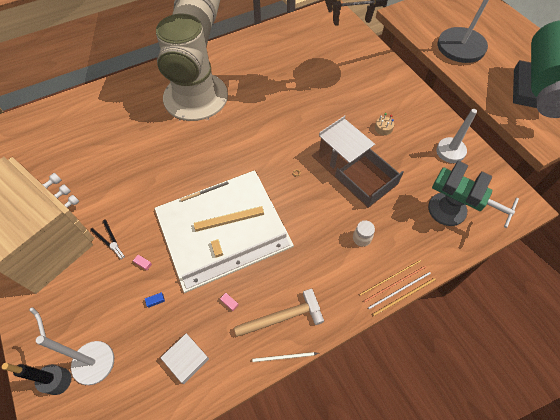

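View pics/side0.png

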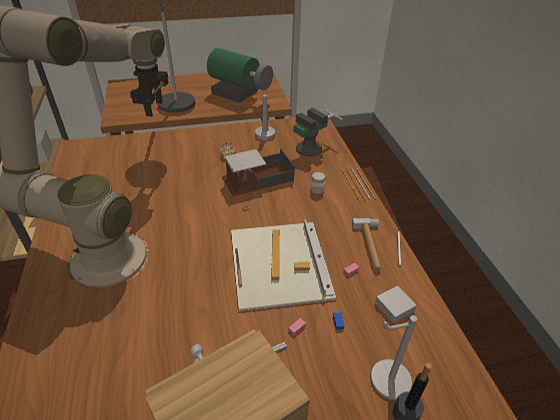

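View pics/wrist0.png

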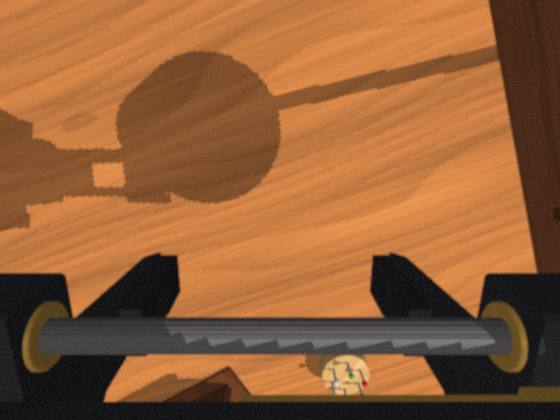

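The scene view shows the board around (223,230), the bar at (228,218), the offcut at (217,247) and the rail from (185,283) to (290,243). The tray is at (347,140) and the bin at (367,178). The side view shows the same layout, and the wrist camera sees only bench and the bur stand. I'll measure the brass parts by mask.

```bash
python3 - <<'E'
from h import *
for n in ['scene','side']:
    f=np.load(f'pics/{n}0.npz'); im=f['color'][:,:,::-1].copy()
    (x0,y0,w,h)=(140,100,280,195) if n=='scene' else (200,130,180,190)
    k=min(800/w,600/h); cv2.imwrite(f'pics/{n}z.png',cv2.resize(im[y0:y0+h,x0:x0+w],None,fx=k,fy=k,interpolation=cv2.INTER_CUBIC)); print(k)
    hsv=cv2.cvtColor(im,cv2.COLOR_BGR2HSV)
    pts={'scene':[(228,218),(217,247),(223,190),(347,140)],'side':[(276,255),(302,266),(260,240),(245,159)]}[n]
    for p in pts: print(n,p,hsv[p[1],p[0]],dep(f,*p).round(4))
E
```

```text
2.857142857142857
scene (228, 218) [ 17 129 227] [ 0.5123 -0.1067  0.0263]
scene (217, 247) [ 17 128 224] [ 0.5794 -0.171   0.0266]
scene (223, 190) [ 25  18 246] [ 0.4098 -0.0773  0.0099]
scene (347, 140) [ 15  16 226] [0.4859 0.3011 0.1026]
3.1578947368421053
side (276, 255) [ 18 159 178] [ 0.507  -0.1231  0.0329]
side (302, 266) [ 17 156 188] [ 0.5745 -0.1811  0.0308]
side (260, 240) [ 20  42 194] [ 0.4742 -0.03    0.013 ]
side (245, 159) [ 13  27 167] [0.4824 0.3047 0.104 ]
```

```bash
ls pics
```

```text
scene0.npz
scene0.png
scenez.png
side0.npz
side0.png
sidez.png
wrist0.npz
wrist0.png
```

View pics/scenez.png

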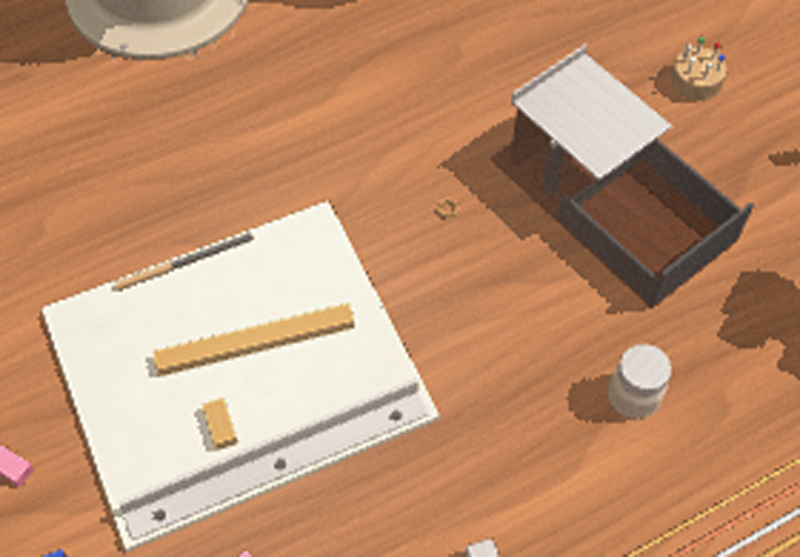

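View pics/sidez.png

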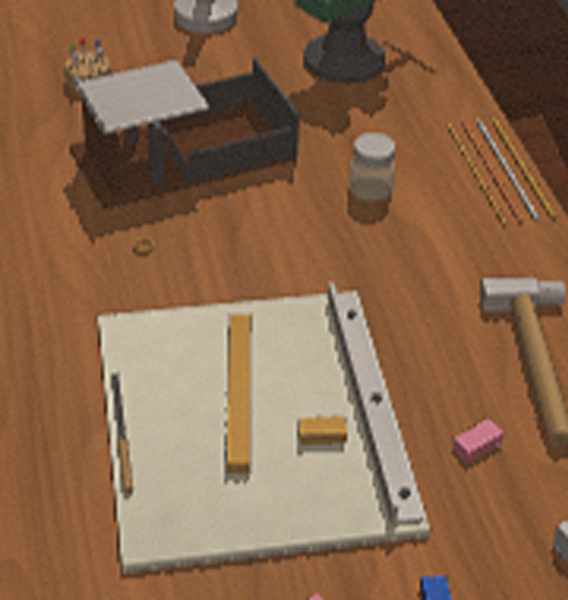

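```bash
cat > meas.py <<'E'
from h import *
def mask(f,lo,hi,box):
    hsv=cv2.cvtColor(np.ascontiguousarray(f['color'][:,:,::-1]),cv2.COLOR_BGR2HSV)
    m=cv2.inRange(hsv,np.array(lo),np.array(hi)); z=np.zeros_like(m); x,y,X,Y=box; z[y:Y,x:X]=m[y:Y,x:X]; return z
def rect(f,m,z,all=False):
    cs,_=cv2.findContours(m,cv2.RETR_EXTERNAL,cv2.CHAIN_APPROX_NONE)
    out=[]
    for c in sorted(cs,key=cv2.contourArea,reverse=True)[:3]:
        if cv2.contourArea(c)<30: continue
        P=np.array([ray(f,*p[0],z)[:2]*1000 for p in c],np.float32)
        (cx,cy),(w,h),a=cv2.minAreaRect(P); 
        if h>w: w,h,a=h,w,a+90
        out.append((round(cx,1),round(cy,1),round(w,1),round(h,1),round((a+90)%180-90,1)))
    return out
E
python3 - <<'E'
from meas import *
f=np.load('pics/scene0.npz'); f=dict(f)
print('bar/off',rect(f,mask(f,(12,80,200),(25,200,255),(180,200,275,262)),.028))
print('board',rect(f,mask(f,(0,0,150),(60,70,255),(150,165,295,295)),.012))
print('tray',rect(f,mask(f,(0,0,195),(60,60,255),(315,115,378,165)),.102))
g=dict(np.load('pics/side0.npz'))
print('side bar/off',rect(g,mask(g,(12,80,160),(25,255,255),(265,215,315,285)),.028))
print('side tray',rect(g,mask(g,(0,0,140),(60,60,255),(222,145,268,175)),.102))
K=2.857142857
for n,p,z in [('b0',(329,201),.012),('b1',(42,308),.012),('b2',(122,532),.012),('b3',(437,410),.012),('railtopA',(116,510),.038),('railtopB',(416,384),.038),('trayfL',(668,126),.102),('trayfR',(599,176),.102),('lipR',(512,98),.114),('lipL',(586,47),.114),('band',(446,208),.003),('jar',(645,365),.065)]:
    print(n,(ray(f,140+p[0]/K,100+p[1]/K,z)*1000).round(1))
K=3.1579
for n,p,z in [('trayfL',(178,62),.102),('s trayfR',(207,105),.102),('railfar',(331,285),.038),('railnear',(395,527),.038),('b0',(100,316),.012),('b1',(125,562),.012)]:
    print('side',n,(ray(g,200+p[0]/K,130+p[1]/K,z)*1000).round(1))
E
```

```text
bar/off [(511.3, -104.4, 198.1, 20.5, 77.3), (578.1, -172.7, 43.1, 20.8, -9.0)]
board [(520.1, -131.2, 318.4, 281.1, 86.0)]
tray [(484.2, 300.4, 126.0, 107.5, 11.0)]
side bar/off [(508.9, -100.4, 196.0, 18.6, 77.5), (577.2, -170.9, 42.8, 16.1, -11.9)]
side tray [(481.2, 306.1, 125.1, 103.7, 11.6)]
b0 [393.8  39.2  12. ]
b1 [ 370.9 -278.1   12. ]
b2 [ 631.6 -295.3   12. ]
b3 [664.3  19.2  12. ]
railtopA [ 620.6 -291.    38. ]
railtopB [640.9   8.6  38. ]
trayfL [536.1 361.7 102. ]
trayfR [554.7 264.8 102. ]
lipR [435.7 235.  114. ]
lipL [414.3 339.7 114. ]
band [457.3 148.5   3. ]
jar [738.7 200.6  65. ]
side trayfL [535.1 360.9 102. ]
side s trayfR [551.9 265.9 102. ]
side railfar [633.7   6.   38. ]
side railnear [ 606.4 -310.4   38. ]
side b0 [390.6  35.9  12. ]
side b1 [ 369.6 -278.5   12. ]
```

```bash
cat > go.py <<'E'
from h import *
import sys
from scipy.spatial.transform import Rotation as Ro
def go(x,y,z,yaw=None):
    s=manip.observe(); R=Ro.from_rotvec(s['tool_rot']).as_matrix()
    d=R.T@(np.array([x,y,z])-s['eef_pos']*1000)
    cy=np.degrees(np.arctan2(R[1,0],R[0,0]))
    print('t',round(s['clock'],2),'pos',(s['eef_pos']*1000).round(1),'yaw',round(cy,2),'tilt',R[:,2].round(4),'F',s['force'].round(1),'open',round(s['opening']*1000,1),'q6',s['qpos'][5].round(2))
    print('slide',d.round(1),'spin',None if yaw is None else round(-((yaw-cy+180)%360-180),2))
if __name__=='__main__': go(*map(float,sys.argv[1:]))
E
python3 go.py 578 -172 150 170
```

```text
t 0.15 pos [182.3 492.2 238.3] yaw 159.67 tilt [-5.e-04 -8.e-04 -1.e+00] F [-0.3  0.  -0.4] open 88.1 q6 -0.22
slide [-601.8 -485.3   88.7] spin -10.33
```

>>> jog_arm(
  slide=[
    [0,0,0],
    [0,0,0],
  ],
  spin=[-5.5,-5.5],
  claw=0,
)

```text
clock: 0.35
eef_pos: [0.1822, 0.492, 0.2378]
tool_rot: [-0.247, -3.131, 0.003]
force: [-0.1, -0.1, -0.3]
opening: 0.0878
```

```bash
python3 go.py 578 -172 150 170
```

```text
t 0.35 pos [182.2 492.  237.8] yaw 170.96 tilt [-0.0011 -0.0017 -1.    ] F [-0.1 -0.1 -0.3] open 87.8 q6 -0.42
slide [-495.3 -593.4   88.5] spin 0.96
```

>>> jog_arm(
  slide=[
    [-31,-37,0],
    [-31,-37,0],
    [-31,-37,0],
    [-31,-37,0],
    [-31,-37,0],
    [-31,-37,0],
    [-31,-37,0],
    [-31,-37,0],
  ],
  spin=[0,0,0,0,0,0,0,0],
)

```text
clock: 1.15
eef_pos: [0.385, 0.153, 0.2366]
tool_rot: [-0.226, -3.132, 0.004]
force: [0.9, 1.4, 0.4]
opening: 0.0881
```

>>> jog_arm(
  slide=[
    [-31,-37,5],
    [-31,-37,5],
    [-31,-37,5],
    [-31,-37,5],
    [-31,-37,5],
    [-31,-37,5],
    [-31,-37,5],
    [-20,-20,5],
  ],
  spin=[0,0,0,0,0,0,0,0],
)

```text
clock: 1.95
eef_pos: [0.5823, -0.1712, 0.1953]
tool_rot: [-0.234, -3.132, 0.002]
force: [0.3, 0.6, 0.4]
opening: 0.0877
```

```bash
python3 go.py 578 -172 150 170
```

```text
t 1.95 pos [ 582.3 -171.2  195.3] yaw 171.46 tilt [-0.001  -0.0013 -1.    ] F [0.3 0.6 0.4] open 87.7 q6 -1.9
slide [ 4.1 -1.4 45.3] spin 1.46
```

```bash
python3 - <<'E'
from meas import *
f=snap('wrist','w1.png')
hsv=cv2.cvtColor(np.ascontiguousarray(f['color'][:,:,::-1]),cv2.COLOR_BGR2HSV)
m=cv2.inRange(hsv,np.array((10,80,150)),np.array((28,255,255))); cv2.imwrite('pics/w1m.png',m)
print(rect(f,m,.028))
E
```

```text
[(508.7, -106.0, 199.5, 22.2, 77.2), (590.3, -362.5, 144.4, 62.8, 69.8), (603.1, 47.1, 78.4, 46.4, -84.6)]
```

View pics/w1.png

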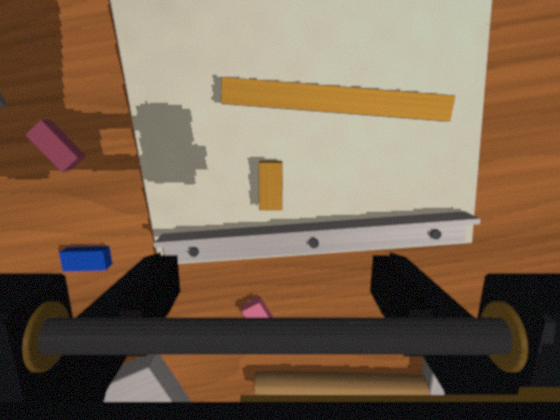

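View pics/w1m.png

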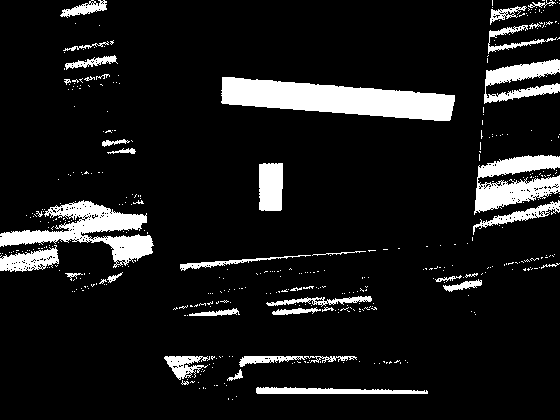

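The wrist view shows the bar at (337,99), the offcut at (271,186) and the rail's top edge from (157,240) to (478,217). Now the offcut and rail numbers.

```bash
python3 - <<'E'
from meas import *
f=dict(np.load('pics/w1.npz'))
print('off',rect(f,mask(f,(10,80,150),(28,255,255),(245,150,300,222)),.028))
im=f['color'][:,:,::-1]; cv2.imwrite('pics/w1r.png',cv2.resize(im[200:280,140:500],None,fx=2.2,fy=2.2,interpolation=cv2.INTER_CUBIC))
for u in (170,200,250,300,350,400,450,465):
    print(u,im[205:250,u].mean(1).round().astype(int))
E
```

```text
off [(576.1, -174.4, 44.2, 21.1, -9.2)]
170 [183 183 182 180 180 184 183 180 182 185 183 184 186 182 186 184 186 186
 187 186 185 184 182 161 128 118 115  97  84  72  65  68  73  69  69  89
 121 152 163 164 158 162 165 165 168]
200 [187 188 189 187 190 188 183 188 188 186 187 187 183 187 188 186 185 184
 183 179 157 134 119 115 111 102  77  69  68  66  70  63  73  90 126 151
 164 164 160 162 159 159 164 156 157]
250 [180 186 186 189 185 189 187 187 186 188 186 190 188 184 186 184 164 132
 114 117 114 104  87  70  66  64  61  67  65  82 118 145 157 160 156 156
 157 157 158 161 158 159 158 152 156]
300 [187 185 188 187 192 189 189 190 190 185 188 184 165 136 120 115 115 108
  91  71  67  68  68  68  68  72 102 130 154 160 162 162 162 162 159 160
 161 162 160 159 159 160 158 157 159]
350 [187 185 185 186 188 187 187 187 181 162 131 117 117 112  97  76  68  63
  68  67  68  71  97 131 159 163 165 166 170 168 171 171 170 170 170 168
 171 167 167 165 165 165 164 167 168]
400 [186 185 185 184 178 160 130 118 118 114 103  79  74  69  70  65  66  71
  87 129 159 171 170 172 175 174 177 179 176 177 176 175 178 177 174 172
 169 169 171 173 173 172 156 120  91]
450 [186 179 155 129 116 115 106  91  72  68  68  68  69  68  81 110 149 172
 178 176 178 181 183 186 183 183 177 181 182 183 182 180 176 175 173 175
 180 179 165 139 103  84  85  88  86]
465 [185 185 185 187 183 170 137  95  72  66  67  68  66  84 120 157 175 177
 180 181 181 185 188 185 184 182 184 183 185 184 183 180 182 181 182 184
 180 168 135 100  90  86  88  89  88]
```

View pics/w1r.png

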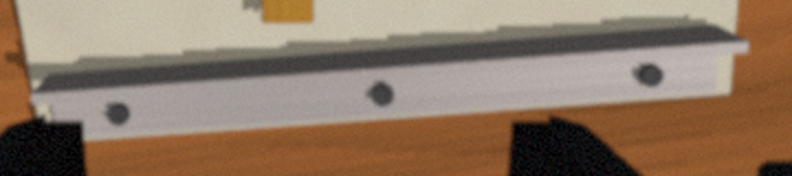

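```bash
python3 - <<'E'
from meas import *
f=dict(np.load('pics/w1.npz'))
us=[200,250,300,350,400,450]
for vs,z in (([238.8,234.8,231.3,227.6,223.7,220.3],.038),([230.7,227,223.2,219.5,215.5,212],.012)):
    P=np.array([ray(f,u,v,z)[:2]*1000 for u,v in zip(us,vs)]); p=np.polyfit(P[:,1],P[:,0],1)
    print(z,P.round(1).tolist(),'angle',90-np.degrees(np.arctan(p[0])),'x at y=-138:',np.polyval(p,-138))
E
python3 go.py 576.5 -173.5 40 170.5
```

```text
0.038 [[612.7, -246.0], [615.7, -199.5], [619.2, -153.4], [622.4, -107.6], [625.4, -62.0], [628.9, -16.8]] angle 85.96624420461767 x at y=-138: 620.2244079963228
0.012 [[613.0, -251.6], [616.5, -201.5], [620.0, -151.7], [623.5, -102.3], [626.7, -53.2], [630.3, -4.4]] angle 86.00944545272505 x at y=-138: 620.9195416015
t 2.0 pos [ 583.3 -173.5  193.9] yaw 171.37 tilt [-0.0015 -0.0015 -1.    ] F [-1.6 -1.9 -1.7] open 88.4 q6 -1.9
slide [  6.5  -0.7 153.9] spin 0.87
```

>>> jog_arm(
  slide=[
    [6,-1,25],
    [0,0,25],
    [0,0,25],
    [0,0,25],
    [0,0,25],
    [0,0,20],
    [0,0,10],
    [0,0,0],
  ],
  spin=[1,0,0,0,0,0,0,0],
)

```text
clock: 2.8
eef_pos: [0.5762, -0.1754, 0.0305]
tool_rot: [-0.269, -3.125, 0.0]
force: [-0.2, -0.3, 0.5]
opening: 0.0881
```

```bash
python3 go.py 577 -173.5 16 170.5
```

```text
t 2.8 pos [ 576.2 -175.4   30.5] yaw 170.16 tilt [-4.6e-03  2.0e-04 -1.0e+00] F [-0.2 -0.3  0.5] open 88.1 q6 -1.89
slide [-0.5  2.  14.5] spin -0.34
```

>>> jog_arm(
  slide=[
    [0,2,6],
    [0,0,5],
    [0,0,3],
    [0,0,0],
  ],
  spin=[0,0,0,0],
)

```text
clock: 3.2
eef_pos: [0.5778, -0.1736, 0.018]
tool_rot: [-0.269, -3.129, 0.003]
force: [0.3, -0.1, 0.1]
opening: 0.0883
```

```bash
python3 go.py 577 -173.5 16 170.5; python3 - <<'E'
from h import *
snap('wrist','w2.png')
E
```

```text
t 3.2 pos [ 577.8 -173.6   18. ] yaw 170.18 tilt [-0.001  -0.0017 -1.    ] F [ 0.3 -0.1  0.1] open 88.3 q6 -1.88
slide [ 0.8 -0.   2. ] spin -0.32
```

View pics/w2.png

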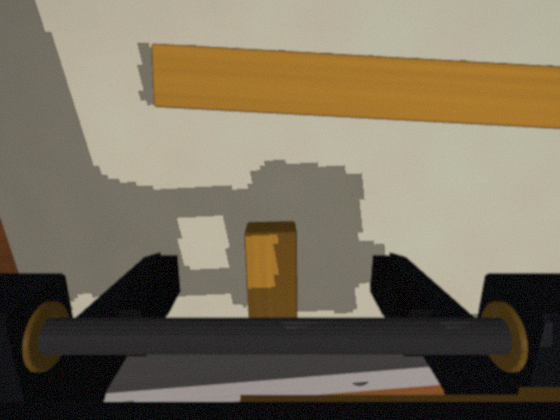

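The offcut at (271,270) sits between the fingers, centred to within about 1 mm. Lowering 2 mm and closing.

>>> jog_arm(
  slide=[
    [0,0,2],
    [0,0,0],
  ],
  spin=[0,0],
)

```text
clock: 3.45
eef_pos: [0.5782, -0.1739, 0.0167]
tool_rot: [0.269, 3.129, -0.004]
force: [0.1, 0.3, -1.3]
opening: 0.0878
```

>>> jog_arm(
  slide=[
    [0,0,0],
    [0,0,0],
    [0,0,0],
    [0,0,0],
    [0,0,0],
    [0,0,0],
    [0,0,0],
    [0,0,0],
  ],
  spin=[0,0,0,0,0,0,0,0],
  claw=1,
  grip_force=25,
)

```text
clock: 4.25
eef_pos: [0.5784, -0.174, 0.0171]
tool_rot: [0.269, 3.129, -0.004]
force: [-0.2, -0.5, 1.0]
opening: 0.0262
```

>>> jog_arm(
  slide=[
    [0,0,0],
    [0,0,0],
    [0,0,0],
  ],
  spin=[0,0,0],
)

```text
clock: 4.55
eef_pos: [0.5784, -0.1741, 0.0171]
tool_rot: [0.269, 3.129, -0.004]
force: [0.4, 0.1, 0.2]
opening: 0.0219
```

```bash
python3 go.py 577 -173.5 220 191.3
```

```text
t 4.55 pos [ 578.4 -174.1   17.1] yaw 170.17 tilt [ 9.0e-04 -2.7e-03 -1.0e+00] F [0.4 0.1 0.2] open 21.9 q6 -1.88
slide [ 1.200e+00 -2.000e-01 -2.029e+02] spin -21.13
```

>>> jog_arm(
  slide=[
    [0,0,-10],
    [0,0,-25],
    [0,0,-30],
    [0,0,-30],
    [0,0,-30],
    [0,0,-30],
    [0,0,-20],
    [0,0,0],
  ],
  spin=[0,0,0,-4,-4,-4,-4,-4],
)

```text
clock: 5.35
eef_pos: [0.5771, -0.1728, 0.2023]
tool_rot: [0.298, -3.126, 0.002]
force: [-0.7, -0.0, -1.8]
opening: 0.0219
```

```bash
python3 go.py 515 308.5 180 191.3
```

```text
t 5.35 pos [ 577.1 -172.8  202.3] yaw -169.1 tilt [-0.001  -0.0015 -1.    ] F [-0.7 -0.  -1.8] open 21.9 q6 -2.25
slide [-30.1 484.3  21.7] spin -0.4
```

>>> jog_arm(
  slide=[
    [-2,20,0],
    [-2,35,0],
    [-2,35,0],
    [-2,40,0],
    [-2,40,0],
    [-2,40,0],
    [-2,40,0],
    [-2,40,0],
  ],
  spin=[0,0,0,0,0,0,0,0],
)

```text
clock: 6.15
eef_pos: [0.5332, 0.1289, 0.2034]
tool_rot: [0.275, -3.127, 0.0]
force: [0.3, -0.3, -1.5]
opening: 0.0216
```

```bash
python3 go.py 515 308.5 180 191.3
```

```text
t 6.15 pos [533.2 128.9 203.4] yaw -169.96 tilt [-2.9e-03 -3.0e-04 -1.0e+00] F [ 0.3 -0.3 -1.5] open 21.6 q6 -1.72
slide [-13.4 180.1  23.4] spin -1.26
```

>>> jog_arm(
  slide=[
    [-2,38,0],
    [-2,38,0],
    [-2,36,3],
    [-2,28,5],
    [-2,20,5],
    [-2,10,5],
    [0,4,3],
    [0,0,0],
  ],
  spin=[-0.5,-0.5,-0.3,0,0,0,0,0],
)

```text
clock: 6.95
eef_pos: [0.5012, 0.3188, 0.1819]
tool_rot: [0.31, -3.118, -0.002]
force: [-0.3, -0.2, -0.7]
opening: 0.0216
```

```bash
python3 go.py 515 308.5 140 191.3; python3 - <<'E'
from h import *
f=snap('side','s3.png'); g=snap('scene','c3.png'); snap('wrist','w3.png')
a=cv2.resize(f['color'][80:230,180:330],(400,400)); b=cv2.resize(g['color'][70:220,280:430],(400,400)); cv2.imwrite('pics/z3.png',np.hstack([b,a])[:,:,::-1])
E
```

```text
t 6.95 pos [501.2 318.8 181.9] yaw -168.64 tilt [-7.9e-03  2.0e-04 -1.0e+00] F [-0.3 -0.2 -0.7] open 21.6 q6 -1.4
slide [-11.8 -12.9  41.8] spin 0.06
```

View pics/z3.png

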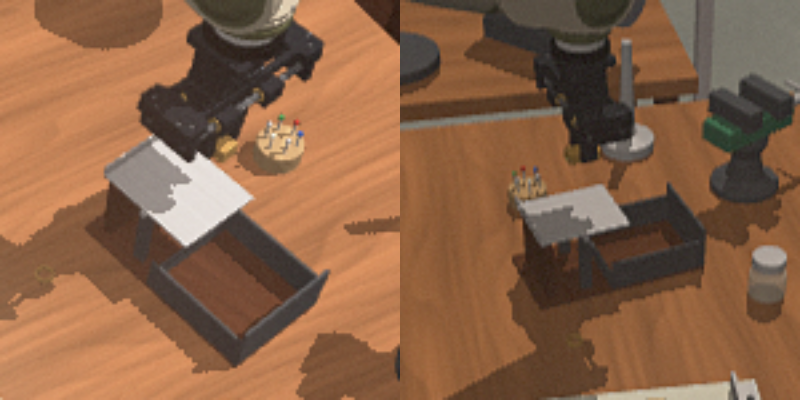

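View pics/w3.png

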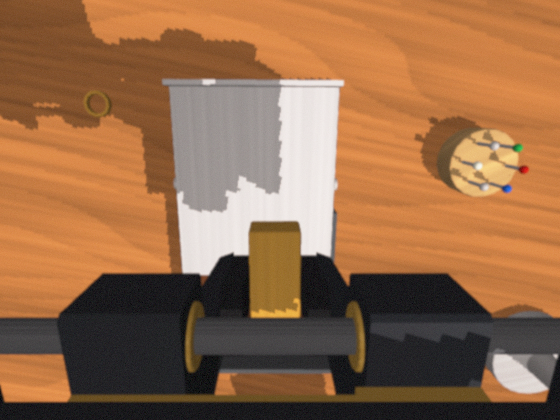

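The offcut is held square at (275,270). The tray appears with its sides near u=176 and u=336, the back edge at v=84, and pivot pins at v≈185. I'll check the tray pose from this picture.

```bash
python3 - <<'E'
from meas import *
f=dict(np.load('pics/w3.npz'))
for n,p,z in [('L1',(171,95),.102),('L2',(182.5,268),.102),('R1',(338.5,95),.102),('R2',(333.5,245),.102),('pinL',(179,185),.096),('pinR',(336,185),.096),('backL',(164,80),.114),('backR',(343,80),.114),('offc nearL',(249,228),.192),('offR',(300,228),.192)]:
    print(n,(ray(f,*p,z)*1000).round(1))
print('tray',rect(f,mask(f,(0,0,120),(179,45,255),(160,78,345,280)),.102))
E
```

```text
L1 [433.5 239.4 102. ]
L2 [547.9 261.1 102. ]
R1 [413.2 341.  102. ]
R2 [510.1 361.9 102. ]
pinL [490.4 249.9  96. ]
pinR [469.5 354.6  96. ]
backL [426.  237.9 114. ]
backR [405.7 339.6 114. ]
offc nearL [478.8 302.8 192. ]
offR [474.7 323.6 192. ]
tray [(477.9, 301.2, 131.0, 109.8, 12.5)]
```

>>> jog_arm(
  slide=[
    [-6,-6,8],
    [-5,-6,10],
    [0,0,10],
    [0,0,8],
    [0,0,0],
  ],
  spin=[0,0,0,0,0],
)

```text
clock: 7.6
eef_pos: [0.5171, 0.3048, 0.143]
tool_rot: [0.302, -3.12, -0.001]
force: [0.4, -0.4, -1.5]
opening: 0.0214
```

```bash
python3 go.py 515.5 309.3 112 191.4
```

```text
t 7.6 pos [517.1 304.8 143. ] yaw -168.95 tilt [-7.1e-03  1.0e-04 -1.0e+00] F [ 0.4 -0.4 -1.5] open 21.4 q6 -1.43
slide [ 0.5  4.7 31. ] spin -0.35
```

>>> jog_arm(
  slide=[
    [0,5,8],
    [0,0,8],
    [0,0,7],
    [0,0,5],
    [0,0,0],
    [0,0,0],
  ],
  spin=[0,0,0,0,0,0],
)

```text
clock: 8.2
eef_pos: [0.5154, 0.3108, 0.1124]
tool_rot: [0.303, -3.12, -0.001]
force: [-1.0, -0.4, -1.3]
opening: 0.0218
```

```bash
python3 go.py 515.5 309.3 107 191.4;python3 - <<'E'
from h import *
f=snap('side','s4.png'); g=snap('scene','c4.png'); snap('wrist','w4.png')
a=cv2.resize(f['color'][100:200,200:300],(400,400)); b=cv2.resize(g['color'][90:190,300:400],(400,400)); cv2.imwrite('pics/z4.png',np.hstack([b,a])[:,:,::-1])
E
```

```text
t 8.2 pos [515.4 310.8 112.4] yaw -168.89 tilt [-7.3e-03  1.0e-04 -1.0e+00] F [-1.  -0.4 -1.3] open 21.8 q6 -1.42
slide [ 0.1 -1.5  5.4] spin -0.29
```

View pics/z4.png

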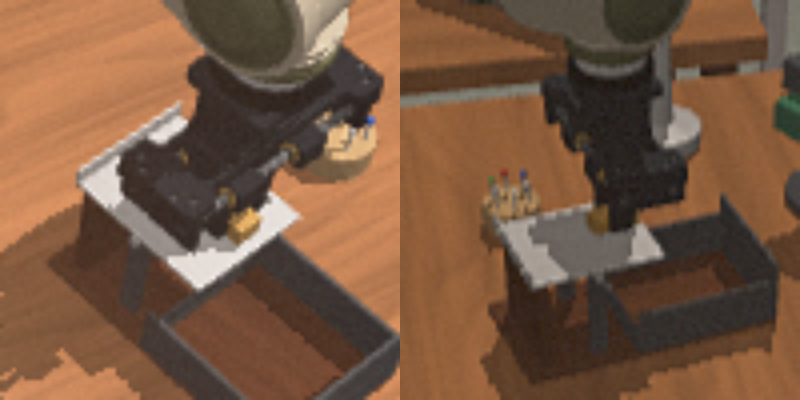

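View pics/w4.png

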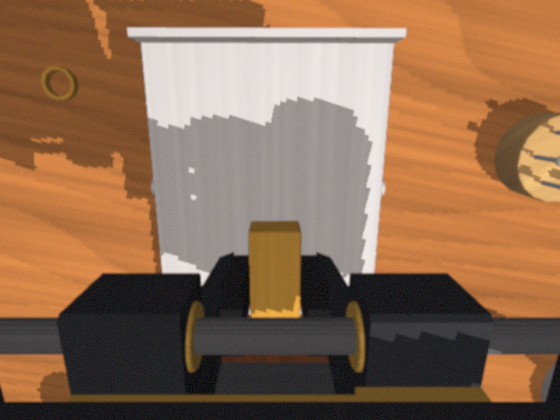

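>>> jog_arm(
  slide=[
    [0,-2,1],
    [0,0,1],
    [0,0,1],
    [0,0,0],
  ],
  spin=[0,0,0,0],
)

```text
clock: 8.75
eef_pos: [0.5162, 0.3086, 0.1101]
tool_rot: [0.303, -3.121, -0.002]
force: [-0.7, -0.6, -1.9]
opening: 0.0219
```

>>> jog_arm(
  slide=[
    [0,0,1],
    [0,0,0],
    [0,0,0],
  ],
  spin=[0,0,0],
)

```text
clock: 9.05
eef_pos: [0.5162, 0.3086, 0.109]
tool_rot: [0.303, -3.121, -0.002]
force: [-0.1, -0.3, -1.3]
opening: 0.0217
```

```bash
python3 go.py 515.5 309.3 107 191.4;python3 - <<'E'
from h import *
g=snap('scene','c5.png'); f=snap('side','s5.png')
a=cv2.resize(f['color'][120:180,210:270],(400,400)); b=cv2.resize(g['color'][115:175,320:380],(400,400)); cv2.imwrite('pics/z5.png',np.hstack([b,a])[:,:,::-1])
for i in range(3): print(manip.observe()['force'])
E
```

```text
t 9.05 pos [516.2 308.6 109. ] yaw -168.91 tilt [-5.7e-03  7.0e-04 -1.0e+00] F [-0.1 -0.3 -1.3] open 21.7 q6 -1.42
slide [0.6 0.8 2. ] spin -0.31
[-0.08313811  0.16418118 -2.38768909]
[-0.08313811  0.16418118 -2.38768909]
[-0.08313811  0.16418118 -2.38768909]
```

View pics/z5.png

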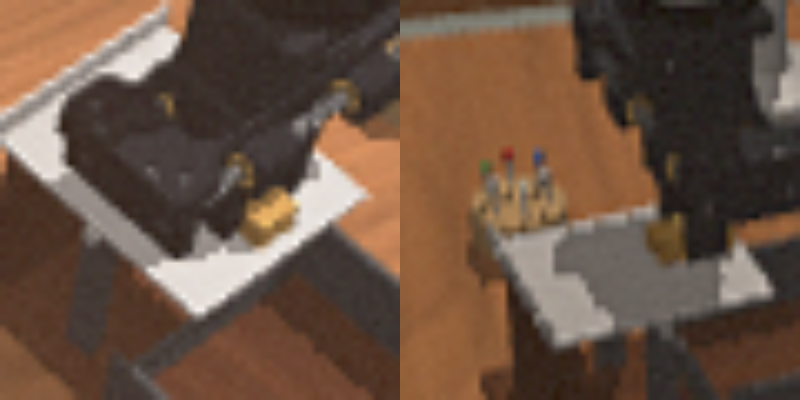

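>>> jog_arm(
  slide=[
    [0,0,1],
    [0,0,0],
    [0,0,0],
  ],
  spin=[0,0,0],
)

```text
clock: 9.45
eef_pos: [0.5162, 0.3087, 0.1079]
tool_rot: [0.303, -3.121, -0.002]
force: [-0.3, -0.8, -2.5]
opening: 0.0216
```

>>> jog_arm(
  slide=[
    [0,0,1],
    [0,0,0],
    [0,0,0],
  ],
  spin=[0,0,0],
)

```text
clock: 9.75
eef_pos: [0.5163, 0.3087, 0.107]
tool_rot: [0.303, -3.122, -0.002]
force: [0.4, -0.1, -1.5]
opening: 0.0218
```

>>> jog_arm(
  slide=[
    [0,0,0],
    [0,0,0],
    [0,0,0],
    [0,0,0],
    [0,0,0],
    [0,0,0],
  ],
  spin=[0,0,0,0,0,0],
  claw=0.4,
)

```text
clock: 10.35
eef_pos: [0.5167, 0.3088, 0.1078]
tool_rot: [0.303, -3.123, -0.003]
force: [0.8, 0.3, 1.0]
opening: 0.0526
```

```bash
python3 - <<'E'
from h import *
g=snap('scene','c6.png'); f=snap('side','s6.png')
a=cv2.resize(f['color'][110:200,210:300],(400,400)); b=cv2.resize(g['color'][115:205,320:410],(400,400)); cv2.imwrite('pics/z6.png',np.hstack([b,a])[:,:,::-1])
E
```

```text
(no output)
```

View pics/z6.png

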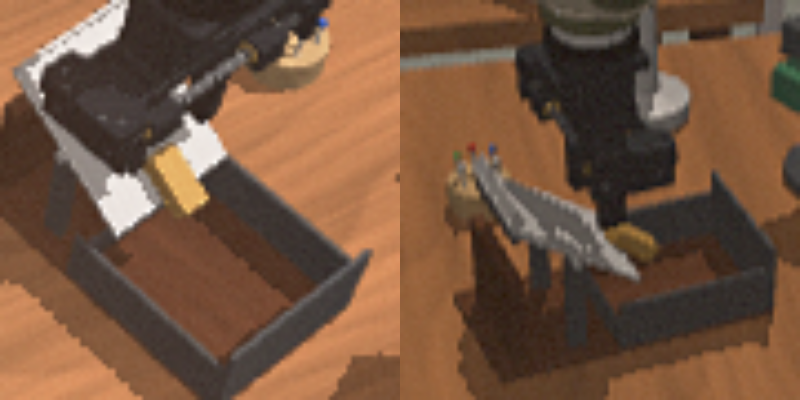

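The tray has tipped and the offcut is sliding over the front edge, at (180,185) in the left crop. I'll let it settle with the arm still, then rise.

>>> jog_arm(
  slide=[
    [0,0,0],
    [0,0,0],
    [0,0,0],
    [0,0,-10],
    [0,0,-30],
    [0,0,-30],
    [0,0,-30],
    [0,0,0],
  ],
  spin=[0,0,0,0,0,0,0,0],
)

```text
clock: 11.25
eef_pos: [0.5169, 0.3086, 0.2138]
tool_rot: [0.303, -3.123, -0.003]
force: [0.5, 0.8, 0.9]
opening: 0.0531
```

```bash
python3 - <<'E'
from h import *
g=snap('scene','c7.png'); f=snap('side','s7.png')
a=cv2.resize(f['color'][110:200,210:300],(400,400)); b=cv2.resize(g['color'][115:205,320:410],(400,400)); cv2.imwrite('pics/z7.png',np.hstack([b,a])[:,:,::-1])
E
python3 go.py 500 -106 180 180
```

```text
t 11.35 pos [515.6 308.1 209.5] yaw -168.91 tilt [-1.020e-02 -9.000e-04 -9.999e-01] F [-0.4 -0.2  0.3] open 53.0 q6 -1.42
slide [  94.7 -403.4   30. ] spin 11.09
```

View pics/z7.png

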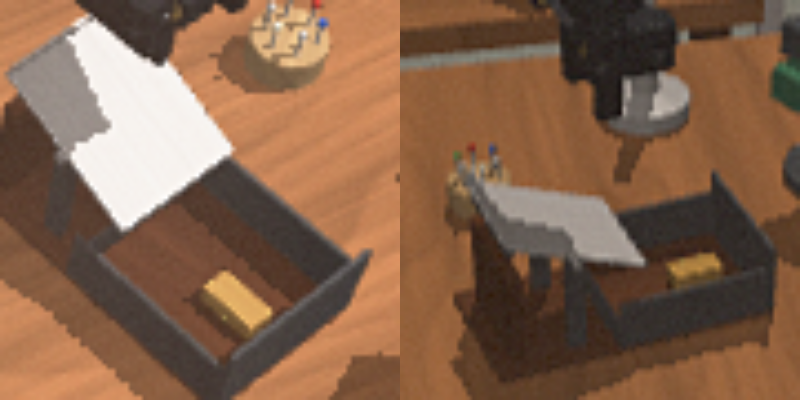

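The offcut lies on the bin floor, at (238,300) in the left crop, and the gripper is clear. Next I'll push the bar with both open fingers along its rear side, square to the rail at 86°.

>>> jog_arm(
  slide=[
    [0,0,0],
    [0,0,0],
    [0,0,0],
    [0,0,0],
  ],
  spin=[5,5,5,0],
  claw=0,
)

```text
clock: 11.75
eef_pos: [0.5137, 0.3073, 0.2044]
tool_rot: [-0.121, -3.121, 0.007]
force: [0.5, -0.1, 1.4]
opening: 0.0828
```

```bash
python3 go.py 468 -101.6 180 176
python3 - <<'E'
from h import *
f=dict(np.load('pics/c7.npz')); K=2.857142857
for p in [(115,288),(250,237)]: print((ray(f,140+p[0]/K,100+p[1]/K,.015)*1000).round(1))
E
```

```text
t 11.75 pos [513.7 307.3 204.4] yaw 175.55 tilt [-0.0188 -0.004  -0.9998] F [ 0.5 -0.1  1.4] open 82.8 q6 -1.15
slide [  13.4 -411.1   26.9] spin -0.45
[ 386.6 -203.9   15. ]
[396.7 -55.6  15. ]
```

>>> jog_arm(
  slide=[
    [1,-25,0],
    [1,-35,0],
    [1,-35,0],
    [1,-35,0],
    [1,-35,0],
    [1,-35,0],
    [1,-35,0],
    [1,-35,0],
  ],
  spin=[0,0,0,0,0,0,0,0],
)

```text
clock: 12.55
eef_pos: [0.4828, 0.0321, 0.1986]
tool_rot: [-0.077, -3.109, 0.009]
force: [1.2, -0.5, -0.8]
opening: 0.088
```

```bash
python3 go.py 468 -101.6 150 176
```

```text
t 12.55 pos [482.8  32.1 198.6] yaw 177.16 tilt [-0.032  -0.005  -0.9995] F [ 1.2 -0.5 -0.8] open 88.0 q6 -1.69
slide [   6.6 -133.9   49.7] spin 1.16
```

>>> jog_arm(
  slide=[
    [1,-25,4],
    [1,-25,4],
    [1,-25,4],
    [1,-25,4],
    [0,-20,4],
    [0,-10,0],
    [0,0,0],
    [0,0,0],
  ],
  spin=[0,0,0,1,0,0,0,0],
)

```text
clock: 13.35
eef_pos: [0.4677, -0.1051, 0.1742]
tool_rot: [-0.085, -3.099, 0.004]
force: [-0.8, 1.0, 0.7]
opening: 0.088
```

```bash
python3 go.py 468 -101.6 80 176; python3 -c "
from h import *
print(manip.observe()['qpos'])"
```

```text
t 13.35 pos [ 467.7 -105.1  174.2] yaw 176.86 tilt [-0.041  -0.0012 -0.9992] F [-0.8  1.   0.7] open 88.0 q6 -1.96
slide [-3.9  3.8 94.1] spin 0.86
[-0.45585576  0.29807022  1.69638807 -0.02067065  1.18353642 -1.96369274]
```

>>> jog_arm(
  slide=[
    [-4,4,40],
    [0,0,40],
    [0,0,0],
  ],
  spin=[1,0,0],
)

```text
clock: 13.65
eef_pos: [0.47, -0.0991, 0.0935]
tool_rot: [-0.106, -3.103, 0.006]
force: [0.2, 0.5, 0.2]
opening: 0.0885
```

```bash
python3 go.py 468 -101.6 80 176
```

```text
t 13.65 pos [470.  -99.1  93.5] yaw 176.07 tilt [-0.0373 -0.0026 -0.9993] F [0.2 0.5 0.2] open 88.5 q6 -1.93
slide [ 1.3 -2.6 13.6] spin 0.07
```

>>> jog_arm(
  slide=[
    [0,0,-5],
    [0,0,-5],
    [0,0,-5],
    [0,0,-5],
    [0,0,-5],
    [0,0,-5],
    [0,0,-5],
    [0,0,-5],
  ],
  spin=[0,0,0,0,0,0,0,0],
)

```text
clock: 14.45
eef_pos: [0.4742, -0.0985, 0.1439]
tool_rot: [-0.102, -3.112, 0.012]
force: [-0.3, -0.3, -0.5]
opening: 0.0883
```

```bash
python3 go.py 468 -101.6 80 176
```

```text
t 14.45 pos [474.2 -98.5 143.9] yaw 176.24 tilt [-0.0285 -0.0066 -0.9996] F [-0.3 -0.3 -0.5] open 88.3 q6 -1.93
slide [ 4.2 -2.9 64.1] spin 0.24
```

>>> jog_arm(
  slide=[
    [2,-2,40],
    [0,0,35],
    [0,0,-5],
    [0,0,-5],
    [0,0,-5],
    [0,0,-5],
    [0,0,-5],
    [0,0,-5],
  ],
  spin=[0,0,0,0,0,0,0,0],
)

```text
clock: 15.25
eef_pos: [0.4741, -0.1022, 0.1074]
tool_rot: [-0.102, -3.122, 0.019]
force: [-0.1, 0.0, 0.1]
opening: 0.0879
```

```bash
python3 go.py 468 -101.6 80 176
```

```text
t 15.25 pos [ 474.1 -102.2  107.4] yaw 176.25 tilt [-0.018  -0.0117 -0.9998] F [-0.1  0.   0.1] open 87.9 q6 -1.94
slide [ 5.7  0.5 27.5] spin 0.25
```

>>> jog_arm(
  slide=[
    [0,0,-5],
    [0,0,-5],
    [0,0,-5],
    [0,0,-5],
    [0,0,0],
    [0,0,0],
    [0,0,0],
    [0,0,0],
  ],
  spin=[0,0,0,0,0,0,0,0],
)

```text
clock: 16.05
eef_pos: [0.4747, -0.1019, 0.1302]
tool_rot: [-0.102, -3.123, 0.02]
force: [0.1, -0.3, 0.6]
opening: 0.0881
```

```bash
python3 go.py 468 -101.6 80 176
```

```text
t 16.05 pos [ 474.7 -101.9  130.2] yaw 176.25 tilt [-0.0168 -0.0122 -0.9998] F [ 0.1 -0.3  0.6] open 88.1 q6 -1.94
slide [ 5.9  0.6 50.3] spin 0.25
```

>>> jog_arm(
  slide=[
    [2,0,35],
    [0,0,30],
    [0,0,-10],
    [0,0,-10],
    [0,0,-10],
    [0,0,-10],
    [0,0,-5],
    [0,0,0],
  ],
  spin=[0,0,0,0,0,0,0,0],
)

```text
clock: 16.85
eef_pos: [0.4748, -0.103, 0.1185]
tool_rot: [-0.102, -3.133, 0.026]
force: [0.1, -0.0, 0.6]
opening: 0.0883
```

```bash
python3 go.py 468 -101.6 80 176
```

```text
t 16.85 pos [ 474.8 -103.   118.5] yaw 176.27 tilt [-0.0077 -0.0165 -0.9998] F [ 0.1 -0.   0.6] open 88.3 q6 -1.94
slide [ 6.7  1.6 38.5] spin 0.27
```

>>> jog_arm(
  slide=[
    [4,0,35],
    [0,0,20],
    [0,0,-10],
    [0,0,-10],
    [0,0,0],
  ],
  spin=[0,0,0,0,0],
)

```text
clock: 17.35
eef_pos: [0.4719, -0.1038, 0.0871]
tool_rot: [-0.102, -3.138, 0.03]
force: [0.2, 0.5, 1.1]
opening: 0.0882
```

```bash
python3 go.py 468 -101.6 80 176
```

```text
t 17.35 pos [ 471.9 -103.8   87.1] yaw 176.28 tilt [-0.0027 -0.0189 -0.9998] F [0.2 0.5 1.1] open 88.2 q6 -1.94
slide [4.  2.1 7.1] spin 0.28
```

>>> jog_arm(
  slide=[
    [4,2,25],
    [0,0,20],
    [0,0,0],
    [0,0,0],
  ],
  spin=[0,0,0,0],
)

```text
clock: 17.75
eef_pos: [0.4708, -0.1036, 0.0467]
tool_rot: [0.101, 3.132, -0.036]
force: [0.4, 0.7, 0.4]
opening: 0.0885
```

```bash
python3 go.py 468 -101.6 17 176
python3 - <<'E'
from h import *
snap('wrist','w8.png')
E
```

```text
t 17.75 pos [ 470.8 -103.6   46.7] yaw 176.31 tilt [ 0.0065 -0.0235 -0.9997] F [0.4 0.7 0.4] open 88.5 q6 -1.94
slide [ 3.2  2.5 29.6] spin 0.31
```

View pics/w8.png

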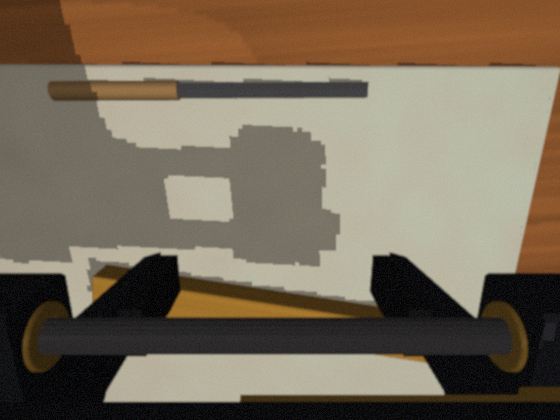

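```bash
python3 - <<'E'
from h import *
f=dict(np.load('pics/w8.npz')); im=f['color']
for u in (115,130,220,280,340):
    c=im[235:325,u].astype(int); print(u,[(235+i,tuple(c[i])) for i in range(18,80,4)][:9])
for p,z in [((110,265),.012),((180,275),.012),((370,303),.012)]: print((ray(f,*p,z)*1000).round(1))
E
```

```text
115 [(253, (np.int64(187), np.int64(176), np.int64(157))), (257, (np.int64(183), np.int64(177), np.int64(156))), (261, (np.int64(160), np.int64(156), np.int64(137))), (265, (np.int64(102), np.int64(94), np.int64(82))), (269, (np.int64(67), np.int64(51), np.int64(28))), (273, (np.int64(63), np.int64(44), np.int64(21))), (277, (np.int64(63), np.int64(44), np.int64(12))), (281, (np.int64(122), np.int64(88), np.int64(34))), (285, (np.int64(18), np.int64(13), np.int64(9)))]
130 [(253, (np.int64(185), np.int64(176), np.int64(159))), (257, (np.int64(184), np.int64(177), np.int64(160))), (261, (np.int64(184), np.int64(175), np.int64(156))), (265, (np.int64(160), np.int64(155), np.int64(137))), (269, (np.int64(47), np.int64(39), np.int64(29))), (273, (np.int64(20), np.int64(15), np.int64(15))), (277, (np.int64(12), np.int64(14), np.int64(5))), (281, (np.int64(17), np.int64(18), np.int64(21))), (285, (np.int64(6), np.int64(16), np.int64(14)))]
220 [(253, (np.int64(184), np.int64(177), np.int64(158))), (257, (np.int64(186), np.int64(179), np.int64(158))), (261, (np.int64(187), np.int64(178), np
[... 681 characters left out ...]
8), np.int64(184), np.int64(164))), (281, (np.int64(186), np.int64(182), np.int64(161))), (285, (np.int64(181), np.int64(174), np.int64(156)))]
340 [(253, (np.int64(188), np.int64(184), np.int64(163))), (257, (np.int64(187), np.int64(183), np.int64(162))), (261, (np.int64(188), np.int64(184), np.int64(163))), (265, (np.int64(181), np.int64(179), np.int64(159))), (269, (np.int64(186), np.int64(183), np.int64(162))), (273, (np.int64(189), np.int64(183), np.int64(164))), (277, (np.int64(185), np.int64(179), np.int64(161))), (281, (np.int64(188), np.int64(185), np.int64(163))), (285, (np.int64(186), np.int64(182), np.int64(163)))]
[ 477.4 -199.3   12. ]
[ 485.8 -159.9   12. ]
[509.5 -51.4  12. ]
```

>>> jog_arm(
  slide=[
    [4,2,10],
    [0,0,10],
    [0,0,5],
    [0,0,0],
    [0,0,0],
  ],
  spin=[0,0,0,0,0],
)

```text
clock: 18.3
eef_pos: [0.4678, -0.1021, 0.0215]
tool_rot: [0.101, 3.129, -0.038]
force: [-0.1, 0.3, 0.0]
opening: 0.0882
```

```bash
python3 go.py 468 -101.6 17 176
```

```text
t 18.3 pos [ 467.8 -102.1   21.5] yaw 176.32 tilt [ 0.0095 -0.0248 -0.9996] F [-0.1  0.3  0. ] open 88.2 q6 -1.94
slide [-0.1  0.7  4.5] spin 0.32
```

>>> jog_arm(
  slide=[
    [0,0,4],
    [0,0,0],
    [-4,0,0],
    [-5,0,0],
    [-5,0,0],
    [-5,0,0],
    [-5,0,0],
    [0,0,0],
  ],
  spin=[0.3,0,0,0,0,0,0,0],
)

```text
clock: 19.1
eef_pos: [0.4936, -0.1042, 0.0177]
tool_rot: [0.111, 3.13, -0.038]
force: [0.4, 0.7, -0.9]
opening: 0.0881
```

```bash
python3 go.py 593 -111 17 176
```

```text
t 19.1 pos [ 493.6 -104.2   17.7] yaw 175.96 tilt [ 0.0081 -0.0246 -0.9997] F [ 0.4  0.7 -0.9] open 88.1 q6 -1.91
slide [-99.6   0.2   1.7] spin -0.04
```

>>> jog_arm(
  slide=[
    [-5,0,0],
    [-5,0,0],
    [-5,0,0],
    [-5,0,0],
  ],
  spin=[0,0,0,0],
)

```text
clock: 19.5
eef_pos: [0.5129, -0.1051, 0.0177]
tool_rot: [0.109, 3.136, -0.036]
force: [-5.3, 0.3, 3.7]
opening: 0.0882
```

```bash
python3 go.py 593 -111 17 176
python3 - <<'E'
from h import *
g=snap('scene','c9.png'); f=snap('side','s9.png')
a=cv2.resize(f['color'][200:320,220:340],(400,400)); b=cv2.resize(g['color'][170:290,160:280],(400,400)); cv2.imwrite('pics/z9.png',np.hstack([b,a])[:,:,::-1])
E
```

```text
t 19.5 pos [ 512.9 -105.1   17.7] yaw 176.02 tilt [ 0.0025 -0.0232 -0.9997] F [-5.3  0.3  3.7] open 88.2 q6 -1.9
slide [-80.3  -0.3   1. ] spin 0.02
```

View pics/z9.png

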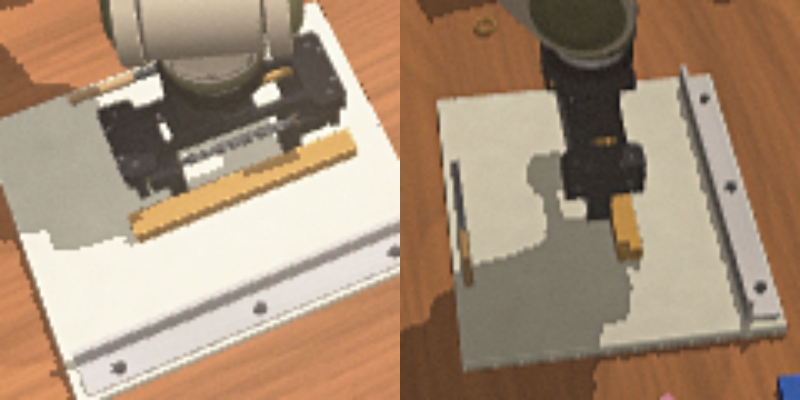

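The bar is now parallel to the rail and lies against both fingers, from (135,225) to (355,145) in the left crop. The push force is about 5 N. Continuing.

>>> jog_arm(
  slide=[
    [-5,0,0],
    [-5,0,0],
    [-5,0,0],
    [-5,0,0],
    [-5,0,0],
    [-5,0,0],
  ],
  spin=[0,0,0,0,0,0],
)

```text
clock: 20.2
eef_pos: [0.5422, -0.1066, 0.0176]
tool_rot: [-0.107, -3.137, 0.035]
force: [-6.2, 0.4, 3.8]
opening: 0.0884
```

```bash
python3 go.py 593 -111 17 176
```

```text
t 20.2 pos [ 542.2 -106.6   17.6] yaw 176.09 tilt [-0.0032 -0.022  -0.9998] F [-6.2  0.4  3.8] open 88.4 q6 -1.88
slide [-51.   -0.9   0.6] spin 0.09
```

>>> jog_arm(
  slide=[
    [-5,0,0],
    [-5,0,0],
    [-5,0,0],
    [-5,0,0],
    [-5,0,0],
    [-5,0,0],
    [-4,0,0],
  ],
  spin=[0,0,0,0,0,0,0],
)

```text
clock: 20.9
eef_pos: [0.5752, -0.1084, 0.0177]
tool_rot: [-0.104, -3.129, 0.033]
force: [-7.2, -0.1, 4.0]
opening: 0.0878
```

```bash
python3 go.py 593 -111 17 176
```

```text
t 20.9 pos [ 575.2 -108.4   17.7] yaw 176.18 tilt [-0.0117 -0.0207 -0.9997] F [-7.2 -0.1  4. ] open 87.8 q6 -1.86
slide [-17.9  -1.4   0.6] spin 0.18
```

```bash
python3 - <<'E'
from h import *
g=snap('scene','c10.png'); f=snap('side','s10.png')
a=cv2.resize(f['color'][210:310,250:350],(400,400)); b=cv2.resize(g['color'][200:300,170:270],(400,400)); cv2.imwrite('pics/z10.png',np.hstack([b,a])[:,:,::-1])
E
```

```text
(no output)
```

View pics/z10.png

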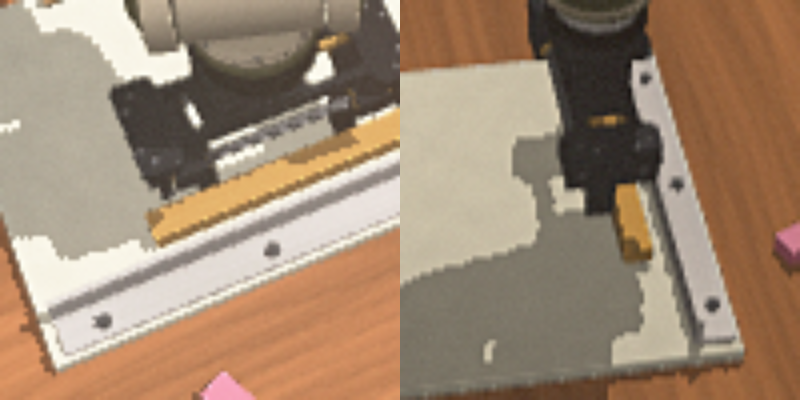

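>>> jog_arm(
  slide=[
    [-4,0,0],
    [-4,0,0],
    [-3,0,0],
  ],
  spin=[0,0,0],
)

```text
clock: 21.3
eef_pos: [0.5856, -0.109, 0.0176]
tool_rot: [-0.104, -3.127, 0.033]
force: [-6.5, 0.7, 4.8]
opening: 0.0882
```

The bar is parallel and lies just in front of the rail in both crops. Now small steps.

>>> jog_arm(
  slide=[
    [-2,0,0],
    [-2,0,0],
  ],
  spin=[0,0],
)

```text
clock: 21.5
eef_pos: [0.589, -0.1092, 0.0177]
tool_rot: [-0.103, -3.124, 0.032]
force: [-6.7, 0.4, 4.1]
opening: 0.0879
```

>>> jog_arm(
  slide=[
    [-2,0,0],
    [-2,0,0],
  ],
  spin=[0,0],
)

```text
clock: 21.7
eef_pos: [0.5906, -0.1091, 0.0176]
tool_rot: [-0.104, -3.117, 0.03]
force: [-19.4, 0.1, 13.9]
opening: 0.0884
```

>>> jog_arm(
  slide=[
    [-1.5,0,0],
    [-1.5,0,0],
  ],
  spin=[0,0],
)

```text
clock: 21.9
eef_pos: [0.5905, -0.1091, 0.0178]
tool_rot: [-0.106, -3.108, 0.029]
force: [-12.7, 1.0, 8.4]
opening: 0.0885
```

```bash
python3 go.py 593 -111 17 176; python3 - <<'E'
from h import *
g=snap('scene','c11.png'); f=snap('side','s11.png')
a=cv2.resize(f['color'][210:310,250:350],(400,400)); b=cv2.resize(g['color'][200:300,190:290],(400,400)); cv2.imwrite('pics/z11.png',np.hstack([b,a])[:,:,::-1])
E
```

```text
t 21.9 pos [ 590.5 -109.1   17.8] yaw 176.07 tilt [-0.0326 -0.0173 -0.9993] F [-12.7   1.    8.4] open 88.5 q6 -1.85
slide [-2.7 -1.7  0.7] spin 0.07
```

View pics/z11.png

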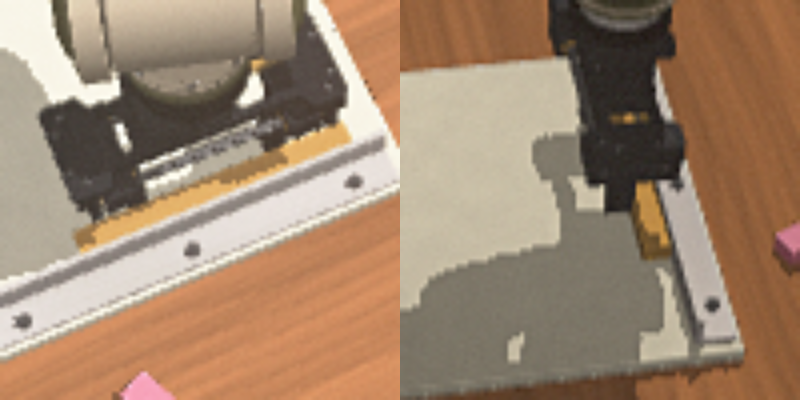

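>>> jog_arm(
  slide=[
    [-3,0,0],
  ],
  spin=[0],
)

```text
clock: 22.1
eef_pos: [0.5906, -0.1091, 0.0178]
tool_rot: [-0.106, -3.099, 0.027]
force: [-26.1, 2.5, 18.5]
opening: 0.0881
```

>>> jog_arm(
  slide=[
    [3,0,0],
    [6,0,0],
    [8,0,0],
    [8,0,-2],
    [5,0,-20],
    [0,0,-30],
    [0,0,-30],
    [0,0,-30],
  ],
  spin=[0,0,0,0,0,0,0,0],
)

```text
clock: 22.9
eef_pos: [0.5604, -0.1043, 0.1311]
tool_rot: [-0.107, -3.096, 0.024]
force: [0.0, -0.2, -0.6]
opening: 0.0879
```

```bash
python3 go.py 480 -100 200 176; python3 - <<'E'
from h import *
g=snap('scene','c12.png'); f=snap('side','s12.png'); snap('wrist','w12.png')
a=cv2.resize(f['color'][210:310,250:350],(400,400)); b=cv2.resize(g['color'][200:300,190:290],(400,400)); cv2.imwrite('pics/z12.png',np.hstack([b,a])[:,:,::-1])
E
```

```text
t 22.9 pos [ 560.4 -104.3  131.1] yaw 176.03 tilt [-0.0439 -0.0138 -0.9989] F [ 0.  -0.2 -0.6] open 87.9 q6 -1.87
slide [ 83.4  -2.4 -65.3] spin 0.03
```

View pics/z12.png

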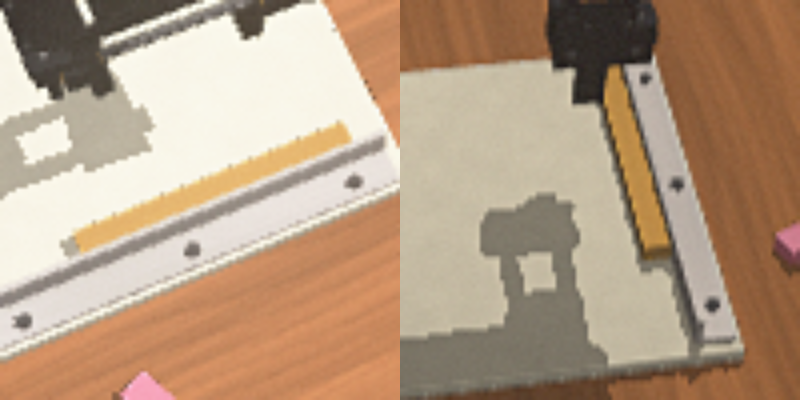

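View pics/w12.png

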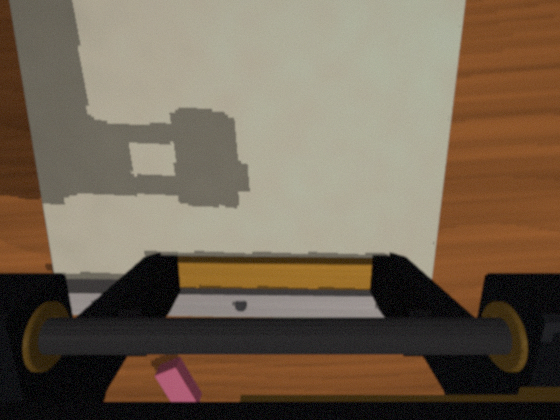

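The bar lies along the rail with no visible gap: the strip from (178,275) to (372,275) in the wrist view touches the rail. I'll retreat for a clear check.

>>> jog_arm(
  slide=[
    [0,0,-20],
    [5,0,-20],
    [5,0,-20],
    [5,0,-20],
    [0,0,-10],
    [0,0,0],
  ],
  spin=[0,0,0,0,0,0],
)

```text
clock: 23.65
eef_pos: [0.5466, -0.1014, 0.2181]
tool_rot: [-0.107, -3.09, 0.02]
force: [-0.2, -0.4, -0.4]
opening: 0.0885
```

```bash
python3 go.py 480 -100 200 176; python3 - <<'E'
from meas import *
g=snap('scene','c13.png'); f=snap('side','s13.png'); w=snap('wrist','w13.png')
b=rect(w,mask(w,(10,80,120),(28,255,255),(120,190,460,300)),.028); print('wrist bar',b)
print('scene bar',rect(g,mask(g,(12,80,200),(25,200,255),(200,225,290,270)),.028))
cv2.imwrite('pics/w13z.png',cv2.resize(w['color'][180:320,100:480],None,fx=2.1,fy=2.1)[:,:,::-1])
cv2.imwrite('pics/c13z.png',cv2.resize(g['color'][100:300,140:420],None,fx=2.8,fy=2.8)[:,:,::-1])
E
```

```text
t 23.65 pos [ 546.6 -101.4  218.1] yaw 176.02 tilt [-0.0497 -0.0109 -0.9987] F [-0.2 -0.4 -0.4] open 88.5 q6 -1.88
slide [65.6 -2.9 21.3] spin 0.02
wrist bar [(605.7, 47.2, 120.6, 63.4, 2.9), (611.2, -109.0, 199.6, 21.8, 86.3), (651.4, -112.2, 205.4, 6.9, 86.5)]
scene bar [(612.2, -107.2, 197.2, 17.1, 85.9), (704.5, -46.6, 53.1, 28.3, 61.2), (678.8, -102.8, 78.8, 15.2, 86.1)]
```

View pics/w13z.png

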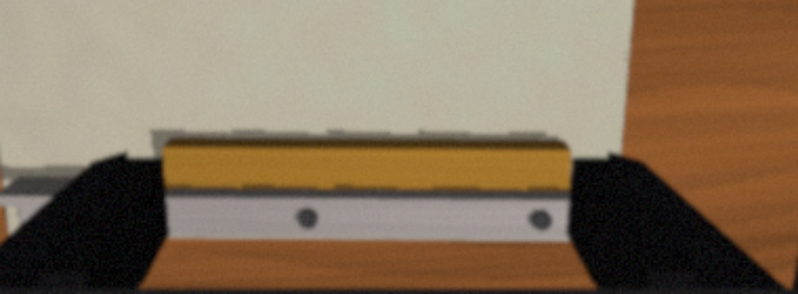

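View pics/c13z.png

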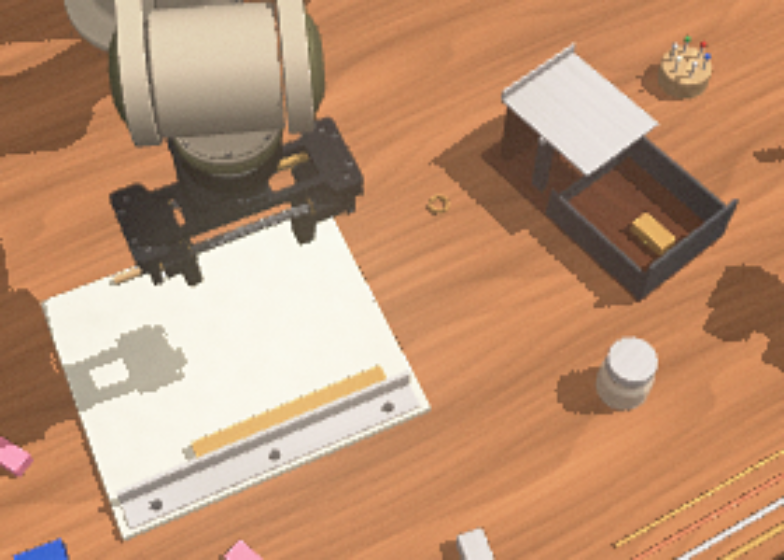

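```bash
python3 - <<'E'
from bench import manip
print(manip.sign_off())
E
```

```text
the job is handed in; nothing more can be done
None
```

Both parts of the job are done, in the order asked, and it was handed in at about 24 s on the robot's clock.

**Offcut:** I gripped the brass offcut across its width and lowered it onto the middle of the tray's front half in 1 mm steps. When I opened the fingers, the tray tipped and the offcut slid off. The last pictures show the offcut on the bin floor and the tray back level.

**Bar:** I pushed the long bar square to the rail with both open fingers on its rear side, at about 5 to 7 N. It stopped against the rail and held under a final 26 N push, then I backed the arm off.

| Last check | Result |
|---|---|
| Bar angle, wrist camera | 86.3° |
| Bar angle, scene camera | 85.9° |
| Rail angle, measured earlier | 86.0° |
| Gap between bar and rail | none visible |
| Bar within the rail's length | yes, ends about 20 mm inside the nearer rail end |
| File, band, jar and bur stand | appear unmoved; the file is partly hidden behind the arm |
| Pliers | not in the last view I looked at, and the arm never went near them |

**Disagreements:**
- **Rail position:** the wrist and scene cameras differed by about 4 mm on where the rail's face stands, so I relied on contact force rather than position to judge that the bar was seated.
- **Tool tilt:** the tool had drifted about 2° off vertical, so I brought it back near vertical before pushing. It crept to about the same tilt under the final push. The force readings showed the fingers pressing the bar down rather than lifting it.

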